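# Stack the pivot rings, then hold the hidden clamp bolt while the nut runs tight

### The job

Slide the wide copper bush and then the narrow black collar down over the upright pivot post until both sit fully home. Then reach down into the gap behind the bracket, grasp the brass bolt head and hold it from turning while the nutrunner, already running on the other side, runs the nut tight and so clamps the post; finish still holding the head, without letting go. Leave the wrench, spray can and grease jar where they are.

Things in the scene. Friction and masses are not known exactly. Their poses are not given: they have to be found in the camera images.
- fixture: Cross-member fixed to the bench: steel base plate, x -65 to +85 mm, y -145 to +145 mm, 8 mm thick. Origin on the bench surface, z up. In this frame: pivot post at x 0, y +100, joined to the bracket by a low clamp arm (34 mm wide, top at z 20); bracket and the rail behind it (+x side) at y -70, with a 50 mm gap between, open above and at the ends, for the bolt head; nutrunner on the bracket's -x side.
- bracket_top (a point): Middle of the bracket's top edge, at x 0, y -70, z 125 mm in the fixture frame. The bracket is an upright aluminium plate 8 mm thick (x), 110 mm wide (y). Axes as the fixture's.
- rail_top (a point): Middle of the top edge of the rear rail's wall, on the face looking at the bracket: x +54, y -70, z 98 mm in the fixture frame. The wall is parallel to the bracket, 130 mm wide (y); its lip points away from the gap to x +78 mm.
- runner_end (a point): Near end of the red nutrunner, on its axis, at x -176, y -70, z 95 mm in the fixture frame. It is a fixed level cylinder of 44 mm diameter that reaches from here along +x to the nut at the bracket, on a stand 30 mm wide.
- seat (a point): Centre of the flat top of the round boss (38 mm diameter) at the foot of the pivot post, 30 mm above the bench: the bush's underside rests here when home. Axes as the fixture's.
- post_tip (a point): Top of the pivot post, 55 mm above the seat. The post is 22 mm in diameter, its top 7 mm tapering to 12 mm.
- bolt_head (a point): Centre of the brass hexagonal bolt head (24 mm across flats, 16 mm long, red mark on its end), at x +26, y -70, z 95 mm in the fixture frame; 14 mm clear of the bracket, 20 mm of the rail. Site x is the bolt's axis (level, the fixture's x); two flats face along its y. The point turns with the head. A flat grip of 30 N or more along the fixture's y squares it up and holds it.
- bolt (a joint): How far the nut has run down the bolt, rad: 0 loose, 0.8 tight (end stop). It grows, about 0.2 rad/s, only while the head is held; while nobody holds the head, that turns slowly with the nut (about 0.25 rad/s) and this value stays.
- runner (a joint): Turn of the nutrunner's socket with the nut, rad, growing clockwise seen from the robot's side. It runs by itself all the time, with about 0.25 Nm, and stalls only when the nut is tight and the head is held.
- bush: Copper-coloured bush, a plain ring 56 mm outside, 27 mm bore, 22 mm high, 0.12 kg, lying flat on the bench. Origin at the centre of its underside, z along its axis.
- collar: Black collar, a plain ring 44 mm outside, 27 mm bore, 18 mm high, 0.08 kg, lying flat on the bench. Origin at the centre of its underside, z along its axis. When home its underside rests on the bush, 22 mm above the seat.
- wrench: Bystander: steel wrench 180 mm long lying roughly crosswise (along y) on the bench, origin at its middle, underside.
- spray_can: Bystander: blue spray can, 60 mm diameter, 170 mm tall, standing. Origin under its centre.
- grease_jar: Bystander: yellow grease jar with black lid, 60 mm diameter, 60 mm tall, standing. Origin under its centre.
Not all that is in view belongs to the job. Leave any turquoise look-alike of the collar alone.

How it is judged:
By the outcome, as a careful person would: the job done as asked, in the order asked, and still so for the second after the job is handed in, while the arm keeps its last pose, push and grip.
It also fails if it takes over 72 s, if anything falls off the work surface, if the arm or the gripper's body presses on something with over 40 N, if the wrist force passes 120 N, or if a joint passes its speed limit or range.

### The arm

A 7-joint arm with a two-finger parallel gripper is mounted at the origin on the work surface. World frame = base frame: x ahead of the robot, y to its left, z up, the work surface at z = 0. Lengths are in m, angles in rad, forces in N, time in s.
With the tool pointing down it reaches from about 0.35 to 0.9 m from the base axis. Payload 8.1 kg.
Tool frame: the origin (TCP) lies at the very end of the fingers, on their centre line; the grasp point (between the pads) lies 19 mm behind it; x points along the fingers, y is the direction in which the jaws open and shut, and the axes are right-handed (so a half turn about x gives the same grasp; the last joint's range is limited). The gripper opens to 92 mm and grips with 3 to 60 N. Pads are 19 mm wide; open, the fingers measure 130 mm over their backs; the gripper's body (75 mm by 190 mm) begins 47 mm behind the grasp point.
Start: joints at [1.081, 0.434, 0.025, 1.573, -0.012, 1.134, -0.075], TCP at [0.236, -0.579, 0.227] pointing down, gripper open.
Joint ranges: [-2.62, 2.62], [-0.44, 2.09], [-1.27, 1.32], [0.08, 2.57], [-1.32, 4.46], [0.12, 2], [-2.74, 2.74]. Speed limits (rad/s): [2.22, 2.22, 3.01, 3.01, 3.14, 3.14, 3.14].

### API

Orientations are given as a rotation vector (axis times angle).
In Python, from workcell import arm, get_state, cams, workorder gives the robot as it stands. The module is installed in compiled form; this text tells all that it offers. Calls block until the motion is done:
- arm.goto(position, orientation): joint-space move of the TCP to a pose.
- arm.movel(position, vel=0.15, attitude=None, f_stop=None): straight line of the TCP; attitude=None keeps the orientation; vel is the mean speed in m/s. With f_stop (N) it stops when the force on the tool has changed by that much, and returns True; else False.
- arm.move_joints(angles): joint-space move.
- arm.release() and arm.clamp(f_grip=None): open the fingers fully, or close them until they stop; f_grip is the grip in N (None keeps the last).
- arm.dwell(seconds).
- arm.ik(position, orientation): joint angles nearest the present ones, or None.
- get_state(): the state.
- cams.read_camera(name): name is "scene" or "top" or "wrist"; returns (picture, depth): 384x512x3 uint8, red, green, blue; 384x512 float32, m along the optical axis (not along the pixel's ray), 0 where there is no reading.
- cams.camera_model(name): a dict with "fx", "fy", "cx", "cy" (pixels), "D" ([k1, k2, p1, p2, k3] as OpenCV has them; the pictures are not rectified), "R" (3x3) and "t" (3): a world point X has camera coordinates R X + t; the wrist camera has in their place "tool_from_camera" (4x4, takes a point from camera to tool coordinates, whose origin is the TCP and whose axes are the tool frame's). Camera axes: x right, y down, z forward; pixel columns grow to the right and rows downward; lengths in m; the calibration is good to about 2 mm. A picture is of the moment at which its call begins: read the wrist's pose just before it. camera_model takes no time and is no camera call.
A pose or a line that the arm cannot do raises arm.Unreachable and nothing moves.
- workorder.finish_job(): hands the job in, once; it reports no verdict.
The state is a dict: "time": time; "q": joint angles; "qvel": joint speeds; "joint_torque": joint torques, N m; "tcp_pos": TCP position; "tcp_rot": TCP orientation; "force": force on the tool from outside, world axes, zero at the start; "wrist_torque": the same for the moment, N m; "finger_gap": finger opening in m.
Only numpy, scipy, OpenCV 4.12 (cv2) and the standard library are available. Lean on these libraries where they do the work, as an engineer would, in place of code of your own. Each camera call takes 0.05 s, during which the arm holds its last target. There are 200 camera calls.

## Working session

There is one attempt and no reset: what is moved stays moved. The work goes in short steps, each a Python script; the robot and the scene stay as the last script left them, time stands still between calls to the robot, and variables do not carry over. Pictures are saved under pics/ and viewed, about 8 in all and at most 12, crops included, and the job is handed in when it is done.

```bash
mkdir -p pics; ls; cat > h.py <<'E'
import numpy as np, cv2
from workcell import arm, get_state, cams, workorder
from scipy.spatial.transform import Rotation as Ro
def shot(n,f=None):
    s=get_state(); p,d=cams.read_camera(n); np.savez(f'pics/{f or n}.npz',p=p,d=d,pos=s['tcp_pos'],rot=s['tcp_rot'])
    cv2.imwrite(f'pics/{f or n}.png',p[:,:,::-1]); return p,d
def ray(n,uv,s=None):
    m=cams.camera_model(n);K=np.array([[m['fx'],0,m['cx']],[0,m['fy'],m['cy']],[0,0,1]])
    r=cv2.undistortPoints(np.array(uv,float).reshape(-1,1,2),K,np.array(m['D'])).reshape(-1,2)
    r=np.c_[r,np.ones(len(r))]
    if n=='wrist':
        T=np.array(m['tool_from_camera']);R=Ro.from_rotvec(s['rot']).as_matrix()
        return R@T[:3,3]+s['pos'], r@T[:3,:3].T@R.T
    R=np.array(m['R']);return -R.T@np.array(m['t']), r@R
def atz(n,uv,z,s=None):
    o,r=ray(n,uv,s); return o+r*((z-o[2])/r[:,2])[:,None]
def atd(n,uv,f=None):
    s=np.load(f'pics/{f or n}.npz');o,r=ray(n,uv,s);d=s['d'];uv=np.array(uv,int).reshape(-1,2)
    return o+r*np.array([np.median(d[v-1:v+2,u-1:u+2]) for u,v in uv])[:,None]
E
python3 - <<'E'
from h import *
for n in ('top','scene'):shot(n)
a=np.hstack([cv2.imread('pics/top.png'),cv2.imread('pics/scene.png')])
s=get_state();print(s['time'],s['tcp_rot'],s['finger_gap'],s['force'])
for n in('top','scene','wrist'):print(cams.camera_model(n))
E
```

```text
pics
0.1 [ 2.009675    0.39499621 -2.01044869] 0.09181020228910765 [-0.00801792 -0.22526571 -0.5485784 ]
{'fx': 445.86739663642084, 'fy': 445.86739663642084, 'cx': 251.78563216505836, 'cy': 189.79411152900406, 'D': array([-0.04345143,  0.        ,  0.        ,  0.        ,  0.        ]), 'R': array([[ 0.00357566, -0.99987221,  0.01558153],
       [-0.99915124, -0.00421164, -0.04097638],
       [ 0.04103676, -0.01542179, -0.99903861]]), 't': array([0.03045183, 0.57599766, 1.41473569])}
{'fx': 466.78120399377985, 'fy': 466.78120399377985, 'cx': 253.06769535976755, 'cy': 194.24734461603845, 'D': array([-0.0098039,  0.       ,  0.       ,  0.       ,  0.       ]), 'R': array([[ 0.88279608,  0.46931888, -0.02027004],
       [ 0.26718661, -0.53713698, -0.80005949],
       [-0.38637081,  0.70087349, -0.59957814]]), 't': array([-0.53553832, -0.05109161,  1.64485952])}
{'fx': 297.3831741095795, 'fy': 297.3831741095795, 'cx': 252.16821772440812, 'cy': 194.26119615143693, 'D': array([0.02735342, 0.        , 0.        , 0.        , 0.        ]), 'tool_from_camera': array([[-2.08493189e-04, -2.89247165e-01,  9.57254425e-01,
        -1.59285809e-01],
       [ 9.99999020e-01,  1.26514004e-03,  6.00082006e-04,
         1.92159272e-05],
       [-1.38463292e-03,  9.57253612e-01,  2.89246618e-01,
        -7.90845029e-02],
       [ 0.00000000e+00,  0.00000000e+00,  0.00000000e+00,
         1.00000000e+00]])}
```

View pics/top.png

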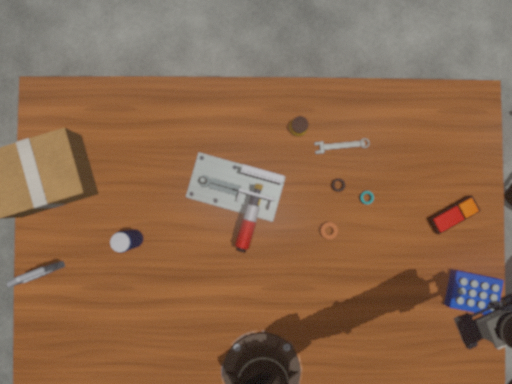

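View pics/scene.png

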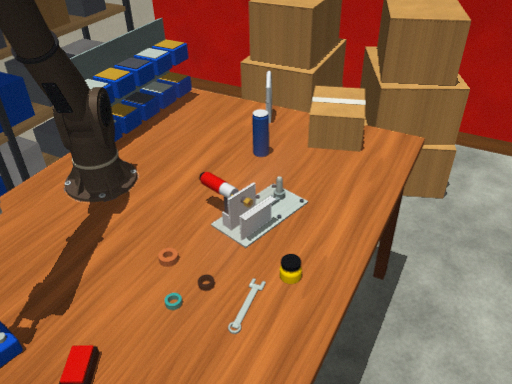

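Top view: copper ring at (329,230), black ring at (338,185), turquoise look-alike at (367,198), jar with its black lid at (300,125), wrench at (342,146), can at (122,241), and the fixture at (235,187) with its post at (203,181). The things that could be mistaken for the collar are the turquoise ring and the jar lid. I'll check this in one enlarged crop.

```bash
python3 - <<'E'
import cv2,numpy as np
p=cv2.imread('pics/top.png')
a=cv2.resize(p[145:260,180:295],None,fx=5,fy=5,interpolation=cv2.INTER_CUBIC)
b=cv2.resize(p[165:245,315:355],None,fx=5,fy=5,interpolation=cv2.INTER_CUBIC)
b=cv2.copyMakeBorder(b,0,a.shape[0]-b.shape[0],0,0,cv2.BORDER_CONSTANT)
cv2.imwrite('pics/crop.png',np.hstack([a,b]))
E
```

```text
(no output)
```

View pics/crop.png

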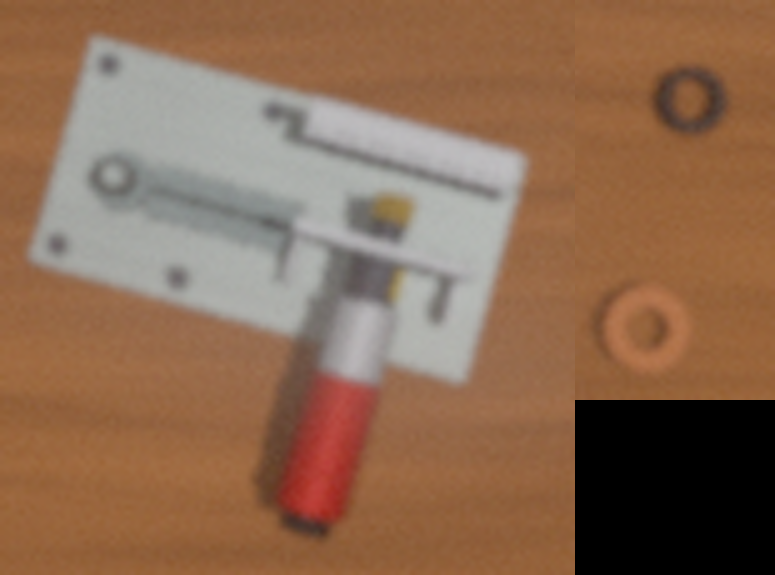

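The crop shows the fixture clearly. Plate corners in the crop are (93,37), (30,262) and (466,382), the post top is (115,176), and the brass head is (393,210). The right strip shows the black ring (collar) at full-frame (338,185) and the plain copper bush at (329.4,230.6).

```bash
python3 - <<'E'
from h import *
c=np.array([[93,37],[30,262],[466,382]])/5+[180,145]-0.4
W=atz('top',c,.008)[:,:2];F=np.array([[85,145],[-65,145],[-65,-145]])/1e3
Fm,Wm=F.mean(0),W.mean(0);H=(F-Fm).T@(W-Wm)
th=np.arctan2(H[0,1]-H[1,0],H[0,0]+H[1,1]);R=np.array([[np.cos(th),-np.sin(th)],[np.sin(th),np.cos(th)]])
t=Wm-R@Fm;print('th',th,np.degrees(th),'t',t,'res',(F@R.T+t-W)*1e3)
f=lambda x,y:R@[x,y]+t
print('post',f(0,.1),'seen',atz('top',np.array([[115,176]])/5+[179.6,144.6],.085))
print('bolt',f(.026,-.07),'seen',atz('top',np.array([[393,210]])/5+[179.6,144.6],.105))
print('bush',atz('top',[[329,230.2]],.022),'collar',atz('top',[[337.6,184.6]],.018), 'turq',atz('top',[[367,198]],.018),'can',atz('top',[[120,241]],.17))
E
```

```text
th -0.26473803955678843 -15.168372343171416 t [0.57692533 0.08769124] res [[-0.00541635  0.01900355]
 [ 0.08369506  0.23628398]
 [-0.07827871 -0.25528754]]
post [0.60309097 0.18420735] seen [[0.60257025 0.18315084 0.085     ]]
bolt [0.58370356 0.0133269 ] seen [[0.58167861 0.01498574 0.105     ]]
bush [[ 0.44797999 -0.21298655  0.022     ]] collar [[ 0.59340784 -0.2418543   0.018     ]] turq [[ 0.55085001 -0.33653436  0.018     ]] can [[0.4227936  0.40753519 0.17      ]]
```

```bash
cat >> h.py <<'E'
TH=-0.264738;T0=np.array([.576925,.087691])
def fx(x,y,z): return np.r_[Ro.from_euler('z',TH).as_matrix()[:2,:2]@[x,y]+T0,z]
def att():
    c,s=np.cos(TH),np.sin(TH); A=[]
    for k in(1,-1):
        Y=k*np.array([-s,c,0]);X=np.array([0,0,-1.]);A.append(Ro.from_matrix(np.c_[X,Y,np.cross(X,Y)]))
    return A
E
python3 - <<'E'
from h import *
R0=Ro.from_rotvec(get_state()['tcp_rot']);print(R0.as_matrix())
for A in att():
    print((R0.inv()*A).magnitude(),'z',A.as_matrix()[:,2])
    for p in([.448,-.213,.12],[.448,-.213,.005],[.593,-.242,.005],fx(0,.1,.15),fx(.026,-.07,.076)):print(p,arm.ik(p,A.as_rotvec()))
A=min(att(),key=lambda A:(R0.inv()*A).magnitude())
arm.goto([.448,-.213,.12],A.as_rotvec());print(get_state()['time'])
shot('wrist','w1')
E
```

```text
[[-6.33917180e-04  3.77161506e-01 -9.26147287e-01]
 [ 1.27166501e-03 -9.26146420e-01 -3.77162023e-01]
 [-9.99998991e-01 -1.41683858e-03  1.07477038e-04]]
2.490124803014605 z [ 0.96516109 -0.2616564   0.        ]
[0.448, -0.213, 0.12] [ 0.8011929   0.42481445 -0.60487019  1.97259652  0.32053857  0.83882053
  1.3268189 ]
[0.448, -0.213, 0.005] [ 0.69716347  0.59305797 -0.48597181  2.06714397  0.48627555  0.59267072
  1.17715706]
[0.593, -0.242, 0.005] [ 0.65234167  0.7689436  -0.54110356  1.69662169  0.51144599  0.82097373
  1.18540421]
[0.60309064 0.18420711 0.15      ] [ 0.15555699  0.66544254 -0.85609295  1.59932944  0.54179693  1.12970973
  0.47368444]
[0.58370324 0.01332666 0.076     ] [ 0.43194979  0.6801285  -0.81678087  1.78855122  0.60276619  0.94181279
  0.66177877]
0.6514695154283497 z [-9.65161088e-01  2.61656405e-01 -8.67361738e-18]
[0.448, -0.213, 0.12] [ 0.35840854  0.35462262 -0.02847571  2.00843106  0.01407635  0.77872053
 -1.5138506 ]
[0.448, -0.213, 0.005] [ 3.35028931e-01  5.40777825e-01  1.37021274e-03  2.09795893e+00
 -1.46367464e-03  5.02856766e-01 -1.49804821e+00]
[0.593, -0.242, 0.005] [ 0.28541396  0.69858021  0.02820559  1.73212653 -0.02778778  0.71127278
 -1.50746697]
[0.60309064 0.18420711 0.15      ] [-0.10321017  0.55083861 -0.41697806  1.62269051  0.25117634  1.02147378
 -2.43282513]
[0.58370324 0.01332666 0.076     ] [-0.00312603  0.53942922 -0.15686832  1.82665075  0.11386653  0.78418989
 -2.05433168]
1.7
```

View pics/w1.png

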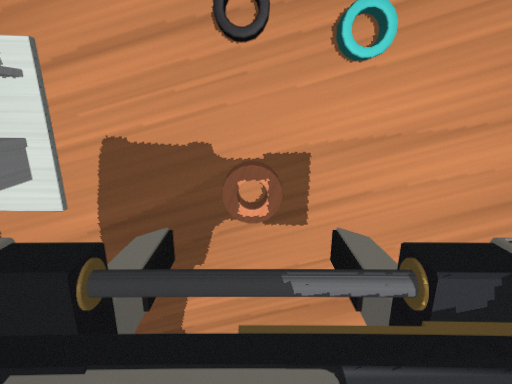

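The wrist view shows the bush at about (252,192), outline columns 222–282 and rows 161–223, in the gripper's shadow. The black collar is at (242,8) and the turquoise ring at (367,28). I'll get the ring centre from the depth picture, then grasp.

```bash
cat >> h.py <<'E'
def cloud(f,n='wrist'):
    s=np.load(f'pics/{f}.npz');v,u=np.mgrid[0:384,0:512];uv=np.c_[u.ravel(),v.ravel()]
    o,r=ray(n,uv,s);d=s['d'].ravel();P=o+r*d[:,None];P[d<=0]=9;return P
def ring(P,c,z0,z1,rmax=.045):
    m=(np.hypot(P[:,0]-c[0],P[:,1]-c[1])<rmax)&(P[:,2]>z0)&(P[:,2]<z1)
    Q=P[m]; (cc,r)=cv2.minEnclosingCircle((Q[:,:2]*1000).astype(np.float32))
    return np.array(cc)/1e3,r,len(Q),np.median(Q[:,2]),Q
E
python3 - <<'E'
from h import *
P=cloud('w1');c,r,n,z,Q=ring(P,[.448,-.213],.015,.04)
print(c,r,n,z,Q.min(0),Q.max(0),get_state()['tcp_pos'])
print(atz('wrist',[[252,192]],.022,np.load('pics/w1.npz')))
c2=ring(P,[.593,-.242],.011,.04);print('collar',c2[:4])
E
```

```text
[ 0.44898984 -0.21398763] 27.84270668029785 2292 0.02313585542445526 [ 0.42132121 -0.24175879  0.01509806] [ 0.47668701 -0.18644557  0.02535984] [ 0.44793259 -0.2141574   0.12019701]
[[ 0.45133486 -0.21452596  0.022     ]]
collar (array([ 0.5945332 , -0.24445972]), 21.78303337097168, 1125, np.float64(0.019056821206133667))
```

```bash
python3 - <<'E'
from h import *
A=att()[1].as_rotvec()
arm.movel([.449,-.214,.03],vel=.2,attitude=A);print(get_state()['tcp_pos'])
arm.movel([.449,-.214,.005],vel=.1,f_stop=8);print(get_state()['tcp_pos'])
arm.clamp(25);s=get_state();print(s['time'],s['finger_gap'],s['tcp_pos'],s['force'])
arm.movel([.449,-.214,.18],vel=.3)
arm.movel(fx(-.05,.1,.17),vel=.35);arm.dwell(.2)
shot('wrist','w2');s=get_state();print(s['time'],s['finger_gap'],s['tcp_pos'],fx(-.05,.1,.17),s['force'])
P=cloud('w2')
for z0,z1 in((.078,.095),):
    c,r,n,z,Q=ring(P,fx(0,.1,0),z0,z1,.03);print('post',c,r,n,z,fx(0,.1,0))
t=s['tcp_pos'];c,r,n,z,Q=ring(P,t,t[2]+.008,t[2]+.026,.0285);print('bush',c,r,n,z,Q.min(0),Q.max(0))
E
```

```text
[ 0.44918075 -0.21450748  0.03044593]
[ 0.44926678 -0.21415811  0.00560228]
3.4167 0.055768214915814185 [ 0.44909482 -0.21398312  0.00511546] [-0.62293856  0.18903828  2.32740747]
5.7667 0.055691962179480026 [0.55495059 0.19604141 0.1702264 ] [0.55483259 0.19728993 0.17      ] [ 0.84348233  0.17430935 -1.13534346]
post [0.60496887 0.18424765] 10.831387519836426 532 0.08406377788828909 [0.60309064 0.18420711 0.        ]
bush [0.55517432 0.19595601] 28.458730697631836 4581 0.1880591632058863 [0.5273458  0.16767503 0.17823488] [0.58279088 0.22439118 0.19614847]
```

View pics/w2.png

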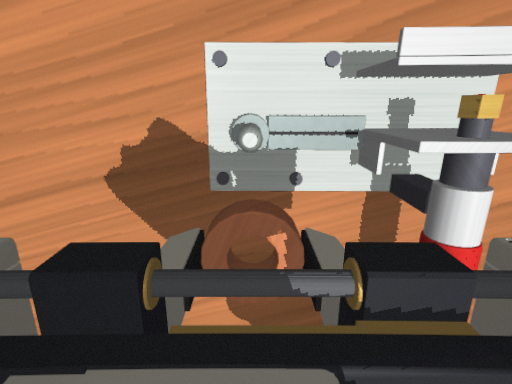

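The bush is held level, its rim spanning columns 203–303. The post tip is in clear view at about (249,139), and the brass head is at (480,106).

```bash
python3 - <<'E'
from h import *
s=np.load('pics/w2.npz')
print(atz('wrist',[[249,139]],.085,s))
P=cloud('w2');c,r,n,z,Q=ring(P,[.605,.184],.082,.09,.02);print(c,r,n,Q.min(0),Q.max(0))
m=Q[:,2]>.0835;print(Q[m].mean(0),m.sum())
# bush lower/upper rim & bolt head & rail check
c=ring(P,fx(.026,-.07,0),.085,.12,.025);print('head',c[:4],fx(.026,-.07,0))
E
```

```text
[[0.60587892 0.18474683 0.085     ]]
[0.60502124 0.18466061] 9.787406921386719 376 [0.59605598 0.17510522 0.08200118] [0.61439076 0.19363566 0.08767843]
[0.60533792 0.1843032  0.08569819] 291
head (array([0.57790662, 0.01547274]), 20.25125503540039, 1738, np.float64(0.10554799174535602)) [0.58370324 0.01332666 0.        ]
```

```bash
cat >> h.py <<'E'
def fine(g,vel=.15):
    g=np.array(g,float);arm.movel(g,vel=vel);arm.dwell(.25)
    e=g-get_state()['tcp_pos'];arm.movel(g+e,vel=.02);arm.dwell(.15);return e
def rep(*a):
    s=get_state();print(*a,round(s['time'],2),s['tcp_pos'].round(4),'F',s['force'].round(1),'M',s['wrist_torque'].round(2),round(s['finger_gap'],4))
E
python3 - <<'E'
from h import *
e=fine([.6045,.1842,.10]);rep(e)
g=np.array([.6045,.1842,.10])+e
b=arm.movel([g[0],g[1],.07],vel=.06,f_stop=6);rep(b)
if not b: b=arm.movel([g[0],g[1],.034],vel=.06,f_stop=8);rep(b)
E
```

```text
[-6.16960373e-05 -4.71279512e-04 -9.54489487e-04] 7.14 [0.6044 0.1837 0.099 ] F [ 0.9  0.8 -0.6] M [0.04 0.01 0.  ] 0.0557
False 7.78 [0.6044 0.1837 0.0698] F [ 0.1  0.5 -0.2] M [ 0.12 -0.    0.02] 0.0556
True 8.35 [0.6038 0.1834 0.0347] F [-0.1  0.2  5.2] M [-0.08  0.12  0.05] 0.0554
```

```bash
python3 - <<'E'
from h import *
arm.release();rep('rel')
arm.movel([.6045,.1842,.17],vel=.3)
shot('wrist','w3');P=cloud('w3')
c=ring(P,[.6045,.1842],.045,.06,.04);print('bush',c[:4])
c=ring(P,[.6045,.1842],.0825,.09,.02);print('post',c[:4])
arm.movel([.53,-.05,.19],vel=.5)
arm.movel([.594,-.243,.12],vel=.4);arm.dwell(.15)
shot('wrist','w4');rep()
P=cloud('w4');c=ring(P,[.594,-.243],.013,.04,.035);print('collar',c[:4],c[4].min(0),c[4].max(0))
E
python3 -c "
import cv2,numpy as np
cv2.imwrite('pics/w34.png',np.hstack([cv2.resize(cv2.imread(f'pics/{f}.png'),(400,300)) for f in('w3','w4')]))"
```

```text
rel 9.12 [0.6034 0.1832 0.0345] F [-0.5  0.3 -0. ] M [ 0.01  0.01 -0.01] 0.0917
bush (array([0.60367889, 0.18328511]), 27.81783103942871, 1885, np.float64(0.05318956745464132))
post (array([0.60561407, 0.18413509]), 8.738682746887207, 280, np.float64(0.08579448866855065))
11.3 [ 0.5946 -0.2406  0.1204] F [-0.4 -0.1  0.2] M [0.02 0.03 0.  ] 0.0916
collar (array([ 0.59547949, -0.24523134]), 21.790376663208008, 1136, np.float64(0.019040289111109415)) [ 0.57407182 -0.26674038  0.01304072] [ 0.6169699  -0.22358967  0.02109578]
```

View pics/w34.png

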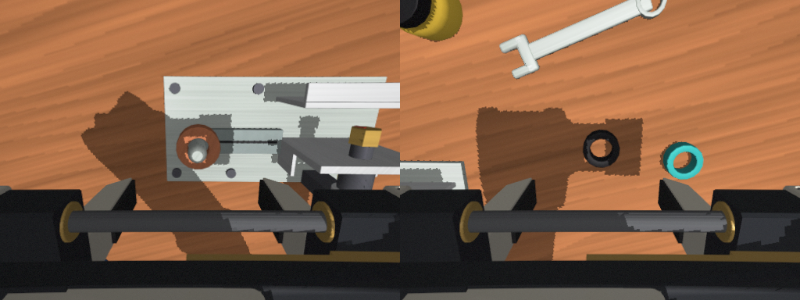

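Left: the bush is home around the post at (198,142), top at z≈53 mm. Right: the black collar is at (601,147), with the turquoise ring clear of the fingers at (685,160).

```bash
python3 - <<'E'
from h import *
arm.movel([.5955,-.2452,.03],vel=.15)
arm.movel([.5955,-.2452,.005],vel=.08,f_stop=8);rep()
arm.clamp(25);rep('grip')
arm.movel([.5955,-.2452,.19],vel=.35);rep('lift')
arm.movel([.53,-.05,.19],vel=.4)
arm.movel([.6043,.1838,.14],vel=.4)
e=fine([.6043,.1838,.115]);rep(e)
g=np.array([.6043,.1838])+e[:2]
b=arm.movel([*g,.09],vel=.06,f_stop=6);rep(b)
if not b: b=arm.movel([*g,.055],vel=.05,f_stop=8);rep(b)
E
```

```text
12.51 [ 0.5951 -0.245   0.0044] F [ 0.1 -0.7  0.4] M [ 0.08 -0.03  0.03] 0.0915
grip 13.33 [ 0.5955 -0.2452  0.005 ] F [0.  0.1 0.6] M [0.02 0.04 0.01] 0.0434
lift 14.01 [ 0.5953 -0.2451  0.1902] F [-0.1 -0.7 -1.9] M [0.08 0.05 0.05] 0.0435
[-0.00051325  0.00015294 -0.00095916] 16.42 [0.6038 0.184  0.1141] F [ 0.3  0.1 -1.2] M [ 0.1   0.08 -0.06] 0.0434
False 16.97 [0.6036 0.1839 0.0896] F [-0.1 -0.  -1.1] M [ 0.02  0.02 -0.06] 0.0429
True 17.6 [0.6032 0.1837 0.0567] F [-0.3 -0.8  4.6] M [0.01 0.09 0.05] 0.0433
```

```bash
python3 - <<'E'
from h import *
arm.release();rep('rel')
arm.movel([.6043,.1838,.2],vel=.3)
shot('wrist','w5');P=cloud('w5')
c=ring(P,[.6045,.1842],.064,.077,.035);print('collar',c[:4])
arm.movel(fx(-.024,-.07,.2),vel=.4);arm.dwell(.25)
shot('wrist','w6');rep()
P=cloud('w6');R=Ro.from_euler('z',TH).as_matrix()[:2,:2]
Q=np.c_[(P[:,:2]-T0)@R,P[:,2]]*1000
rgb=np.load('pics/w6.npz')['p'].reshape(-1,3)
hs=cv2.cvtColor(rgb[None],cv2.COLOR_RGB2HSV)[0]
for n,m in dict(head=(abs(Q[:,0]-26)<14)&(abs(Q[:,1]+70)<22)&(Q[:,2]>97)&(Q[:,2]<120),
  brk=(abs(Q[:,0])<9)&(abs(Q[:,1]+70)<60)&(abs(Q[:,2]-125)<5),
  rail=(abs(Q[:,0]-66)<18)&(abs(Q[:,1]+70)<70)&(abs(Q[:,2]-98)<6)).items():
    q=Q[m];print(n,len(q),np.percentile(q,[2,50,98],axis=0).round(1).tolist() if len(q) else '')
E
```

```text
rel 18.52 [0.6027 0.1835 0.0565] F [-0.2  0.  -0. ] M [ 0.09  0.   -0.06] 0.0915
collar (array([0.60305347, 0.18352217]), 21.88850975036621, 998, np.float64(0.07106548328384846))
20.08 [0.5356 0.0276 0.1996] F [-0.   0.4 -0.1] M [0.04 0.06 0.01] 0.0921
head 741 [[12.8, -81.0, 99.2], [24.8, -69.1, 106.2], [34.7, -57.2, 110.1]]
brk 1508 [[-3.1, -121.6, 121.0], [1.6, -69.9, 126.1], [4.9, -16.8, 127.6]]
rail 4943 [[55.3, -131.4, 97.7], [67.0, -69.0, 99.2], [78.3, -7.2, 100.7]]
```

View pics/w6.png

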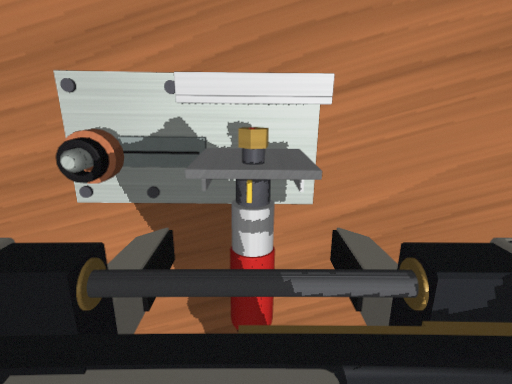

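View pics/w5.png

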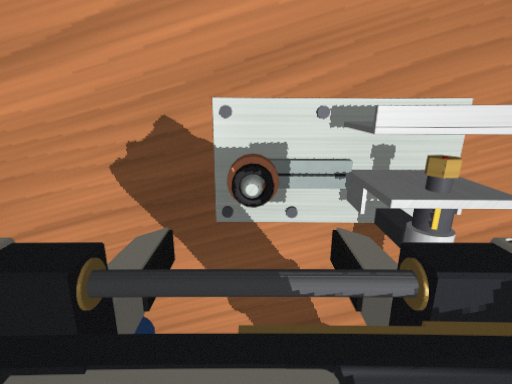

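Both rings are home: the collar sits on the bush, concentric with the tip at (250,187), top at z≈71 mm against 70 expected. The brass head is at (254,137) in the other view, within 1 mm of its predicted place. Now I'll reach down into the gap.

```bash
python3 - <<'E'
from h import *
x,y=.0267,-.0695
e=fine(fx(x,y,.17),vel=.25);rep(e)
g=fx(x,y,0)[:2]+e[:2]
b=arm.movel([*g,.125],vel=.1,f_stop=6);rep(b)
if not b:b=arm.movel([*g,.076],vel=.06,f_stop=6);rep(b)
if not b:
    arm.clamp(45)
    for i in range(12):
        rep('hold');arm.dwell(.5)
    shot('wrist','w7')
E
```

```text
[ 0.00025356 -0.00049592 -0.00063125] 21.12 [0.5847 0.0131 0.1695] F [-0.9 -0.4  0.9] M [ 0.03 -0.01  0.  ] 0.0919
False 21.71 [0.5849 0.0132 0.1251] F [ 0.5  0.1 -0. ] M [0.06 0.07 0.03] 0.092
False 22.68 [0.585  0.0132 0.0763] F [ 0.1  1.1 -0. ] M [0.05 0.01 0.  ] 0.0918
hold 23.73 [0.5848 0.0133 0.076 ] F [-0.4 -0.   0.3] M [ 0.3  -0.04 -0.  ] 0.0251
hold 24.23 [0.5848 0.0133 0.076 ] F [ 0.4  1.5 -1.3] M [ 0.49 -0.14  0.  ] 0.0251
hold 24.73 [0.5848 0.0133 0.076 ] F [ 1.4  3.2 -0.3] M [ 0.65 -0.16 -0.01] 0.0255
hold 25.23 [0.5848 0.0133 0.076 ] F [ 0.9  3.3 -0.8] M [ 0.77 -0.16 -0.05] 0.0253
hold 25.73 [0.5848 0.0133 0.076 ] F [ 1.3  3.8 -0.9] M [ 0.87 -0.23  0.03] 0.0252
hold 26.23 [0.5848 0.0132 0.076 ] F [ 1.3  4.3 -0.7] M [ 1.01 -0.19 -0.05] 0.025
hold 26.73 [0.5848 0.0132 0.076 ] F [ 1.9  5.1 -0.1] M [ 1.07 -0.27 -0.08] 0.0254
hold 27.23 [0.5848 0.0132 0.076 ] F [0.2 4.8 0.5] M [ 1.06 -0.26 -0.08] 0.0251
hold 27.73 [0.5848 0.0132 0.076 ] F [ 1.3  5.4 -0.5] M [ 1.07 -0.26 -0.02] 0.0254
hold 28.23 [0.5848 0.0132 0.076 ] F [1.  5.2 0. ] M [ 1.13 -0.25 -0.03] 0.0254
hold 28.73 [0.5848 0.0132 0.076 ] F [ 1.3  5.5 -0.7] M [ 1.28 -0.29 -0.04] 0.0252
hold 29.23 [0.5848 0.0132 0.076 ] F [ 1.1  5.3 -0.1] M [ 1.29 -0.34 -0.07] 0.0251
```

The head reads 25.2 mm against 24, so it may not be quite square. I'll raise the grip and check whether the runner's yellow mark has stopped.

```bash
python3 - <<'E'
from h import *
shot('wrist','w8')
arm.clamp(58);rep()
for i in range(3):
    arm.dwell(1);rep()
shot('wrist','w9');shot('scene','s9');
a=[cv2.imread(f'pics/{f}.png')for f in('w7','w9')]
d=cv2.absdiff(*a).max(2);print((d>40).sum(),np.argwhere(d>40).mean(0) if (d>40).any() else '')
s=cv2.resize(cv2.imread('pics/s9.png')[165:245,190:310],(480,320),interpolation=cv2.INTER_CUBIC)
o=np.vstack([np.hstack([cv2.resize(i,(400,300)) for i in a]),cv2.copyMakeBorder(s[:300],0,0,0,320,cv2.BORDER_CONSTANT)])
cv2.imwrite('pics/w79.png',o)
E
```

```text
30.05 [0.5848 0.0132 0.076 ] F [ 1.2  5.  -0. ] M [ 1.3  -0.32 -0.06] 0.0249
31.05 [0.5848 0.0133 0.076 ] F [0.6 5.1 0.2] M [ 1.32 -0.32  0.  ] 0.0248
32.05 [0.5848 0.0132 0.076 ] F [1.7 4.9 0.1] M [ 1.32 -0.26 -0.06] 0.0249
33.05 [0.5848 0.0132 0.076 ] F [0.7 4.4 0.3] M [ 1.27 -0.29 -0.03] 0.0251
214 [280.61214953 258.50934579]
```

View pics/w79.png

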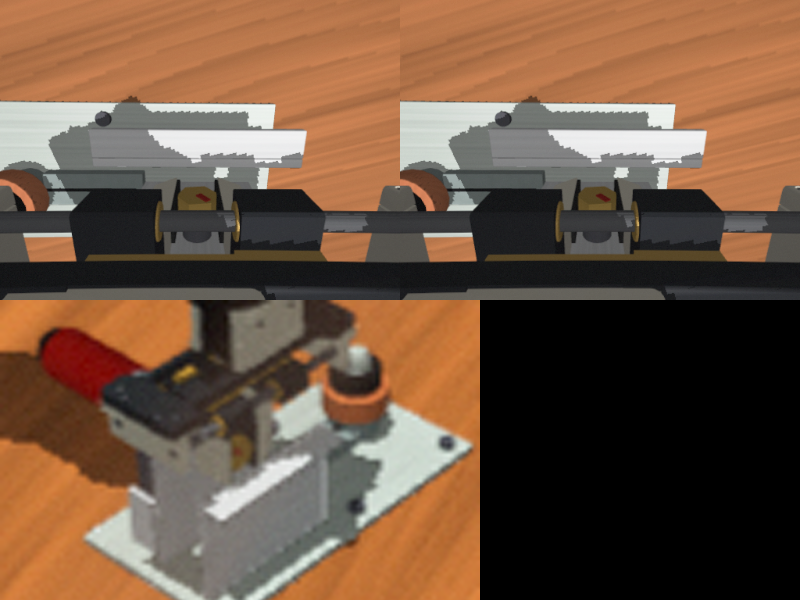

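The head with its red mark at (203,197) is firmly between the pads in both frames. The frames at 29.2 s and 33 s look alike. I'll check the red mark's angle numerically and wait a little longer for margin.

```bash
python3 - <<'E'
from h import *
arm.dwell(4);rep();shot('wrist','w10');shot('scene','s10')
for f in('w7','w8','w9','w10'):
    s=np.load(f'pics/{f}.npz');p=s['p'].astype(int)
    m=(p[...,0]>90)&(p[...,0]>2.5*p[...,1])&(p[...,0]>2.5*p[...,2]);m[:225]=0;m[275:]=0;m[:,:235]=0;m[:,290:]=0
    q=np.argwhere(m)[:,::-1].astype(float);w=np.linalg.svd(q-q.mean(0),full_matrices=False)[2][0]
    print(f,len(q),q.mean(0).round(1),np.degrees(np.arctan2(w[1],w[0])).round(1))
d=cv2.absdiff(cv2.imread('pics/s9.png'),cv2.imread('pics/s10.png')).max(2);i=np.argwhere(d>40);print(len(i))
d=cv2.absdiff(cv2.imread('pics/w9.png'),cv2.imread('pics/w10.png')).max(2);i=np.argwhere(d>40);print(len(i),i.mean(0) if len(i) else'')
E
python3 -c "
import cv2,numpy as np
cv2.imwrite('pics/cmp.png',np.hstack([cv2.resize(cv2.imread(f'pics/{f}.png')[215:330,200:310],(390,408)) for f in('w7','w10')]))"
```

```text
37.15 [0.5848 0.0132 0.076 ] F [ 1.   4.5 -0.4] M [ 1.3  -0.32 -0.07] 0.0248
w7 4 [266.  256.2] 153.0
w8 6 [265.5 256.3] 157.7
w9 3 [265.3 256.7] 160.1
w10 5 [266.  256.2] 152.9
0
0
```

View pics/cmp.png

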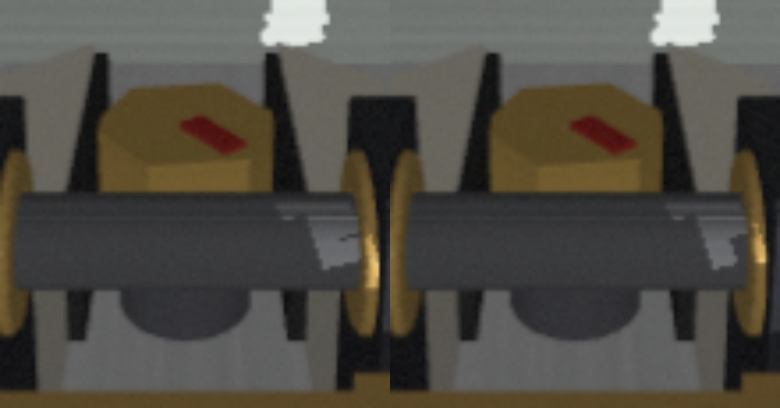

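```bash
python3 - <<'E'
from h import *
arm.dwell(1);rep();workorder.finish_job();rep()
E
```

```text
38.25 [0.5848 0.0133 0.076 ] F [ 0.8  4.8 -0.4] M [ 1.32 -0.27 -0.05] 0.0246
the job is handed in; nothing more can be done
the job is handed in; nothing more can be done
```

I slid the copper bush and then the black collar over the post, gripped the brass bolt head from above, and handed the job in at 38 s of the 72 s allowed, still holding the head.

**Rings:** Both look fully home. Their tops measured z≈53 and 71 mm, against 52 and 70 mm expected, and both insertions stopped at the expected seating height. Contact force stayed around 5 N.

**Bolt:** I held the head for about 14 s, at 45 N and then 58 N. The wrist moment climbed for about 5 s and then levelled off at about 1.3 Nm. The last two pairs of pictures, 4 s apart, show no change, so the head was not turning. That fits a tight, stalled nut.

**Not confirmed or slightly off:**
- **Nut tightness:** the arm's state does not give the nut angle, and the gripper hid the runner's mark. I judged it tight from the holding time, the steady moment and the still head.
- **Head squareness:** the finger gap read 24.6–25 mm on the 24 mm head, so it may be a few degrees off square. It did not slip.
- **Camera agreement:** the top and wrist cameras placed the post about 2 mm apart, and I used a point between them.

I never touched the wrench, spray can, grease jar or turquoise ring.

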